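Reverse a filter cartridge in its clamshell holder

ROBOT

A 6-joint arm with a two-finger parallel gripper is mounted at the origin on the work surface. World frame = base frame: x ahead of the robot, y to its left, z up, the work surface at z = 0. Lengths are in m, angles in rad, forces in N, time in s.
With the tool pointing down it reaches from about 0.35 to 0.975 m from the base axis. Payload 4.9 kg.
Tool frame: the origin (TCP) lies midway between the tips of the shut fingers; the grasp point (between the pads) lies behind it (manip.tcp_to_grasp is the z of the grasp point in the tool frame, in m); z points along the fingers, y is the direction in which the jaws open and shut (so a half turn about z gives the same grasp; the last joint's range is limited). The gripper opens to 85 mm and grips with 20 to 120 N. Pads are 22 mm wide; open, the fingers measure 114 mm over their backs; the gripper's body (76 mm by 85 mm) begins 54 mm behind the grasp point. The pads swing forward as they close: fully open they stand 13 mm farther back than shut.
Start: joints at [1.15, 0.053, 1.613, -0, 1.476, -0.119], TCP at [0.186, 0.597, 0.204] pointing down, gripper open.
Joint ranges: [-3.01, 3.01], [-1.01, 2.22], [0.06, 2.58], [-1.02, 4.17], [0.09, 2.62], [-3.14, 3.14]. Speed limits (rad/s): [2.57, 2.57, 3.14, 3.14, 3.14, 3.14].

INTERFACE

Orientations are given as a unit quaternion [w, x, y, z].
In Python, from plant import status, vision, order, regions_of, manip gives the robot as it stands. The module is installed in compiled form; this text tells all that it offers.
- The arm moves only by the shell command python3 -m crank 'ROWS'. ROWS is JSON, one flat list of numbers, 5 for each row, row after row: the shift along the tool's x, y, z in mm, then the turn about the tool's z in degrees, then the opening in per cent of the stroke, from 0 (shut) to 100 (fully open). In form: [tx, ty, tz, yaw, fingers, tx, ty, tz, yaw, fingers, ...]. A call has exactly 10 rows; each row is the pose to reach, as a shift and turn from the pose commanded when the call began, along the tool's axes at that moment; what a row does not reach only later rows make up. A row lasts 1/10 s, in which the tool goes at most 50 mm and 8.59 degrees, less where a joint would pass 70% of its speed; a pose out of reach is approached as far as the arm can. A call with a gripper value outside its range is refused whole. The fingers move at their own pace and stop on an object; the grip force is fixed at half the most. Time passes only in rows, so rows that repeat a pose let the fingers close, or fill a call up. It gives the time, the measured TCP pose, the force and the opening at its end, in the units of the state.
- status.state(): the state, without advancing time (a new reading comes with each control period).
- vision.grab_frame(name): name is "scene" or "top"; returns (picture, depth): 420x560x3 uint8, red, green, blue; 420x560 float32, m along the optical axis (not along the pixel's ray), 0 where there is no reading.
- vision.get_calibration(name): a dict with "camera_matrix" (3x3 intrinsics, pixels), "k1" (the pictures are not rectified: a ray, as slopes to the right and down, at radius r is drawn at 1 + k1 r^2 times it, then the intrinsics apply), "R" (3x3) and "t" (3): a world point X has camera coordinates R X + t. Camera axes: x right, y down, z forward; pixel columns grow to the right and rows downward; lengths in m; the calibration is good to about 2 mm. A picture is of the moment at which its call begins. get_calibration takes no time and is no camera call.
- order.job_done(): hands the job in, once; it reports no verdict.
Trained networks look in the newest picture that a camera, given by its name, has taken for a name from the list of things; names that differ only in an ending like _2 or _b are one class to them, and where a whole thing is asked for, a point or a joint stands for the part that bears it (a point fixed in the world has none). Each returns a list of dicts, best first, with "confidence" (0 to 1); they miss things now and then, are a little off and sometimes report something else, mostly with a low value. They report only what shows in the picture. A call takes as long as a camera call. They do not tell look-alikes from the thing itself.
- regions_of(camera, name): "region" (420x560 bool, what is visible of it) and "extent" ([centre column, centre row, width, height] in pixels, round what is visible of it).
The state is a dict: "time": time; "joint_pos": joint angles; "joint_vel": joint speeds; "joint_efforts": joint torques, N m; "tool_pos": TCP position; "tool_rot": TCP orientation; "contact_force": force on the tool from outside, world axes, zero at the start; "ft_torque": the same for the moment, N m; "gripper_width": opening from 0.0 (shut) to 1.0 (fully open).
Only numpy, scipy, OpenCV 4.12 (cv2) and the standard library are available. Lean on these libraries where they do the work, as an engineer would, in place of code of your own. Each camera call takes 0.05 s, during which the arm holds its last target. There are 200 camera calls.

TASK

The filter cartridge is fitted back to front: take it right up out of the open holder, turn it end for end and put it back fully home in the slot, with its blue cap at the holder's blue outlet end. Then swing the white cover gently shut over it, until its edges meet the lower half all round, and let go, leaving the other things on the bench where they are.

Things in the scene. Friction and masses are not known exactly. Their poses are not given: they have to be found in the camera images.
- holder: Clamshell filter holder fixed to the bench: aluminium plate 200 mm (x) by 235 mm (y -165 to +70), top at z = 8 mm, with a black slotted lower half. Origin on the bench surface under the slot's centre; z up; x along the slot towards the blue outlet end; y across it towards the hinge. Hinge line along x at y = 55, z = 30 mm; its posts reach in to y = 50 mm.
- slot_floor (a point): Centre of the slot's floor, 14 mm above the bench, axes as the holder. Slot 104 (x) by 32 mm (y), open on top, 16 mm deep: rim 30 mm above the bench. Its ends flare from the lower 9 mm to 114 mm at the rim, to lead the cartridge in. Long walls 8 mm thick, cut away in the middle (x -24 to +24 mm): notches where fingers may go down beside the cartridge to the floor's level.
- blue_port (a point): Outer end of the blue port fitting on the holder's outlet (+x) end, 96 mm from the slot's centre and 19 mm above the bench; a blue patch lies under it. The grey fitting at the other end is alike.
- cart_center (a point): Centre of the loose filter cartridge: white bar 100 x 28 x 28 mm, 60 to 130 g, one end cap blue, the other grey (14 mm each). Its x axis points along the bar to the blue cap. Fully home in the slot, its centre is 28 mm above the bench, its top 12 mm above the rim. It starts so, blue cap at the holder's -x (grey) end. It fits either way round, with 2 mm play on every side.
- cart_blue_end (a point): Centre of the cartridge's blue end face, 50 mm from the cartridge's centre.
- shell (a joint): Angle of the white cover (upper shell half), rad: 0 = shut, edges meeting the lower half; grows as it opens, 1.57 = upright, 2.4 = stop, leaning away from the slot; starts at 2.0 to 2.3. A stiff hinge (0.11 N m) holds it wherever it is left; 1 to 2 N at the tab moves it.
- shell_hinge (a point): Point on the hinge line at the middle of the cover, 30 mm above the bench; turns with the cover. Distances when shut: the cover, 128 mm wide (x), reaches 79 mm from the hinge line towards the holder's -y; its flat outer face, 31 to 79 mm from the hinge line, lies 18 mm above the hinge; hollow below, it clears a seated cartridge by 2 mm.
- shell_tab (a point): Centre of the orange tab at the middle of the cover's free edge: 36 mm (x) by 18 mm by 6 mm thick, when shut 88 mm from the hinge line towards the holder's -y and 10 mm above it; the tab ends 97 mm from the hinge.
- fitting: Small steel fitting, 22 mm across, 26 mm high, on the holder's plate; a bystander. Origin under its centre.
- wrench: Small wrench, 110 mm, lying on the holder's plate; a bystander. Origin under its middle.
- amber: Amber bottle, 56 mm across, 110 mm high; a bystander. Origin under its centre.
- reagent: Clear glass jar with blue lid, 68 mm across, 130 mm high; a bystander. Origin under its centre.
- beaker: Glass beaker, 70 mm across, 80 mm high; a bystander. Origin under its centre.
- squat: White jar with red lid, 52 mm across, 70 mm high; a bystander. Origin under its centre.
Mind the look-alikes: they are no part of the job. What is shaped like the part that bears cart_center but green or yellow is not meant.

How it is judged:
By the outcome, as a careful person would: the job done as asked, in the order asked, and still so for the second after the job is handed in, with the robot touching nothing.
It also fails if it takes over 72 s, if anything falls off the work surface, if the arm or the gripper's body presses on something with over 40 N, if the wrist force passes 120 N, or if a joint passes its speed limit or range.

## Working session

There is one attempt and no reset: what is moved stays moved. The work goes in short steps, Python scripts to look and compute and a shell command to move; the robot and the scene stay as the last step left them, time stands still between calls to the robot, and variables do not carry over. Pictures are saved under pics/ and viewed, on a budget of 10 in all, crops included, one or two more only if the job needs it, and the job is handed in when it is done.

```bash
mkdir -p pics; cat > h.py <<'E'
import numpy as np, cv2
from plant import status, vision, order, regions_of, manip
from scipy.spatial.transform import Rotation as Rn
def cal(n):
    c=vision.get_calibration(n); return np.array(c["camera_matrix"]),c["k1"],np.array(c["R"]),np.array(c["t"])
def world(n,uv,d):
    K,k1,R,t=cal(n); uv=np.atleast_2d(uv).astype(float); d=np.atleast_1d(d)
    p=np.c_[(uv[:,0]-K[0,2])/K[0,0],(uv[:,1]-K[1,2])/K[1,1]]
    q=p.copy()
    for _ in range(8): q=p/(1+k1*(q**2).sum(1,keepdims=True))
    return (np.c_[q,np.ones(len(q))]*d[:,None]-t)@R
def pts(n,mask,depth):
    v,u=np.nonzero(mask&(depth>0)); return world(n,np.c_[u,v],depth[v,u])
def proj(n,X):
    K,k1,R,t=cal(n); c=np.atleast_2d(X)@R.T+t; s=c[:,:2]/c[:,2:]
    s=s*(1+k1*(s**2).sum(1,keepdims=True)); return s*[K[0,0],K[1,1]]+[K[0,2],K[1,2]]
def grab(n): 
    p,d=vision.grab_frame(n); return p,d
def save(p,f): cv2.imwrite("pics/"+f,p[:,:,::-1])
def Rot(q): return Rn.from_quat(np.r_[q[1:],q[0]]).as_matrix()
E
python3 - <<'E'
from h import *
print(status.state(), manip.tcp_to_grasp)
P=[]
for n in("scene","top"):
    p,d=grab(n); P.append(p); np.save(n+"_d.npy",d)
    for k in("holder","cart_center","shell","shell_tab","fitting","wrench","amber","reagent","beaker","squat"):
        for r in regions_of(n,k)[:2]:
            m=r["region"]; w=pts(n,m,d)
            print(n,k,round(r["confidence"],2),np.round(r["extent"]),m.sum(), np.round(np.median(w,0),3) if len(w) else None, np.round(w.max(0),3) if len(w) else None)
save(np.vstack(P)[:, :],"a.png")
E
python3 -c "
import cv2;i=cv2.imread('pics/a.png');cv2.imwrite('pics/s.png',i[:420]);cv2.imwrite('pics/t.png',i[420:])"
```

```text
{'time': 0.0, 'joint_pos': array([ 1.15002664e+00,  5.34008169e-02,  1.61431107e+00,  1.34159035e-05,
        1.47596225e+00, -1.19029559e-01]), 'joint_vel': array([-9.78492100e-04,  2.49109832e-04,  7.80708299e-04, -4.49832842e-05,
        1.54031512e-03, -2.83038620e-04]), 'joint_efforts': array([ 2.50899584e-04, -3.93667138e+01, -3.70181179e+01, -4.92718596e-05,
        6.78619574e-03, -4.99102839e-06]), 'tool_pos': array([0.18547355, 0.59613629, 0.20222561]), 'tool_rot': array([-2.83933731e-04,  1.50298924e-01,  9.88640051e-01, -1.00128575e-03]), 'contact_force': array([-0.54147251,  0.12735205,  0.10966826]), 'ft_torque': array([-0.04538319,  0.03278655, -0.04782823]), 'gripper_width': 1.0019004915970422} -0.0187
scene holder 0.58 [254. 221. 129.  71.] 4528 [ 0.556 -0.078  0.01 ] [0.639 0.069 0.112]
scene holder 0.56 [303. 211.  33.  46.] 778 [0.522 0.037 0.066] [0.581 0.068 0.112]
scene cart_center 0.9 [269. 222.  21.  33.] 413 [ 0.532 -0.044  0.043] [ 0.575 -0.029  0.047]
scene cart_center 0.76 [259. 176.  31.  16.] 405 [ 0.321 -0.144  0.025] [ 0.341 -0.095  0.033]
scene shell
[... 939 characters left out ...]
.337 -0.097  0.033]
top shell 0.8 [253. 197.  26.  57.] 1088 [0.513 0.042 0.063] [0.577 0.068 0.113]
top shell_tab 0.82 [256. 198.  32.  55.] 1163 [0.512 0.04  0.062] [0.595 0.077 0.113]
top wrench 0.84 [337. 199.  17.  36.] 297 [ 0.522 -0.173  0.015] [ 0.562 -0.151  0.02 ]
top amber 0.87 [435. 166.  33.  24.] 651 [ 0.584 -0.41   0.073] [ 0.635 -0.394  0.114]
top reagent 0.88 [108. 152.  44.  39.] 1147 [0.632 0.384 0.107] [0.716 0.495 0.135]
top beaker 0.73 [427. 219.  34.  28.] 782 [ 0.462 -0.402  0.043] [ 0.493 -0.354  0.084]
top beaker 0.27 [293. 196. 120.  85.] 7422 [ 0.521 -0.081  0.009] [0.641 0.08  0.113]
top squat 0.57 [135. 214.  29.  24.] 503 [0.478 0.325 0.068] [0.511 0.384 0.075]
```

View pics/s.png

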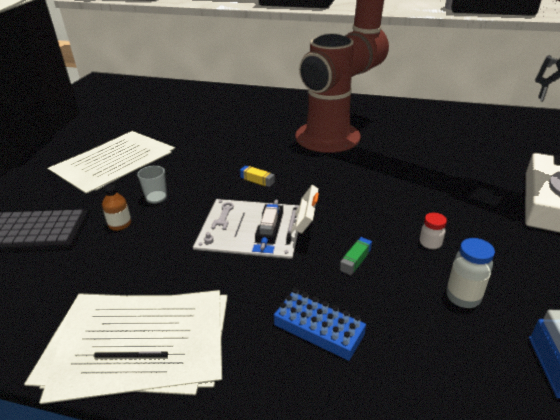

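View pics/t.png

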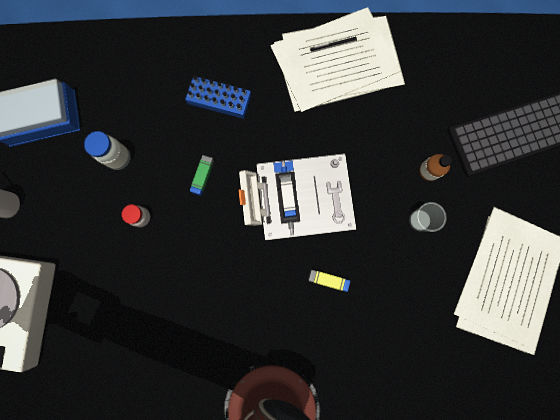

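The top view shows the holder centred near (298,198), with the blue outlet end up (+x) and the open cover on the left (+y). The cartridge is at (288,197), blue cap down. The green (201,174) and yellow (328,282) bars are decoys. Next I'll fit the yaw and centre.

```bash
cat > fit.py <<'E'
from h import *
def cart(n,lo=.036,hi=.05):
    p,d=grab(n)
    for r in regions_of(n,"cart_center"):
        w=pts(n,r["region"],d); c=np.median(w,0)
        if abs(c[1]+.046)<.05 and c[0]>.4:
            w=w[(w[:,2]>lo)&(w[:,2]<hi)]
            (cx,cy),s,a=cv2.minAreaRect((w[:,:2]*1000).astype(np.float32))
            print(n,"cart n",len(w),"rect",np.round([cx,cy,*s,a],1),"mean",np.round(w.mean(0)*1000,1),"ext",np.round(w.min(0)*1000),np.round(w.max(0)*1000))
    return p,d
E
python3 - <<'E'
from fit import *
for n in("top","scene"):
    p,d=cart(n)
    r=regions_of(n,"holder")[0]; w=pts(n,r["region"],d); w=w[abs(w[:,2]-.009)<.005]
    print(n,"plate",[np.round(x,1) for x in cv2.minAreaRect((w[:,:2]*1000).astype(np.float32))],np.median(w[:,2]))
    hsv=cv2.cvtColor(p,cv2.COLOR_RGB2HSV); w=world(n,[(0,0)],[1]); 
    v,u=np.nonzero(d>0); W=np.zeros(d.shape+(3,)); W[v,u]=world(n,np.c_[u,v],d[v,u])
    near=(abs(W[...,0]-.525)<.15)&(abs(W[...,1]+.05)<.16)
    for nm,lo,hi in(("blue",100,130),("orange",3,18)):
        m=near&(hsv[...,0]>=lo)&(hsv[...,0]<=hi)&(hsv[...,1]>150)&(hsv[...,2]>90)
        k,l,st,c=cv2.connectedComponentsWithStats(m.astype(np.uint8))
        for i in range(1,k):
            if st[i,4]>5: print(n,nm,st[i],np.round(W[l==i].mean(0)*1000,1),np.round(W[l==i].max(0)*1000))
    m=regions_of(n,"shell")[0]["region"]; w=W[m]*1000; w=w[(abs(w[:,0]-520)<40)&(w[:,1]>0)]
    for z in range(30,120,10):
        q=w[abs(w[:,2]-z)<5]
        if len(q): print(n,"shell z",z,len(q),np.round([q[:,1].min(),q[:,1].max()]))
    if n=="top":
        c=cv2.resize(p[140:255,220:370],None,fx=5,fy=5,interpolation=cv2.INTER_CUBIC); save(c,"c1.png")
E
```

```text
top cart n 437 rect [522.6 -48.2  99.   28.1   6. ] mean [522.2 -48.1  42.3] ext [473. -66.  37.] [571. -30.  47.]
top plate [array([526.3, -95.2]), array([202.4, 235.7]), np.float64(5.8)] 0.008417562526232306
top blue [274 161  19  12 155] [605.  -38.8  12.2] [621. -15.  30.]
top blue [285 210  11   7  58] [479.8 -52.9  42.5] [487. -41.  46.]
top orange [239 189   7  16  82] [512.7  61.3 102. ] [550.  77. 112.]
top shell z 30 73 [ 1. 16.]
top shell z 40 71 [ 1. 25.]
top shell z 50 88 [13. 42.]
top shell z 60 212 [20. 49.]
top shell z 70 45 [42. 51.]
top shell z 90 99 [44. 66.]
top shell z 100 125 [44. 67.]
top shell z 110 43 [60. 67.]
scene cart n 323 rect [522.9 -48.4 103.5  29.3   5.8] mean [528.  -46.7  43.2] ext [471. -66.  36.] [575. -30.  47.]
scene plate [array([528.3, -95.8]), array([203.8, 238.5]), np.float64(5.8)] 0.009653045491189912
scene blue [267 205  11   2  14] [480.3 -50.9  44. ] [482. -39.  45.]
scene blue [261 237   7   6  32] [592.9 -40.3  25.7] [603. -34.  30.]
scene blue [253 245  21   8  98] [606.4 -39.   10.4] [620. -17.  14.]
scene orange [312 193   7  12  43] [516.5  63.  106.5] [530.  68. 111.]
scene shell z 30 45 [ 1. 20.]
scene shell z 40 73 [ 1. 23.]
scene shell z 50 22 [15. 38.]
scene shell z 60 104 [20. 40.]
scene shell z 90 34 [53. 67.]
scene shell z 100 103 [44. 67.]
scene shell z 110 29 [60. 68.]
```

View pics/c1.png

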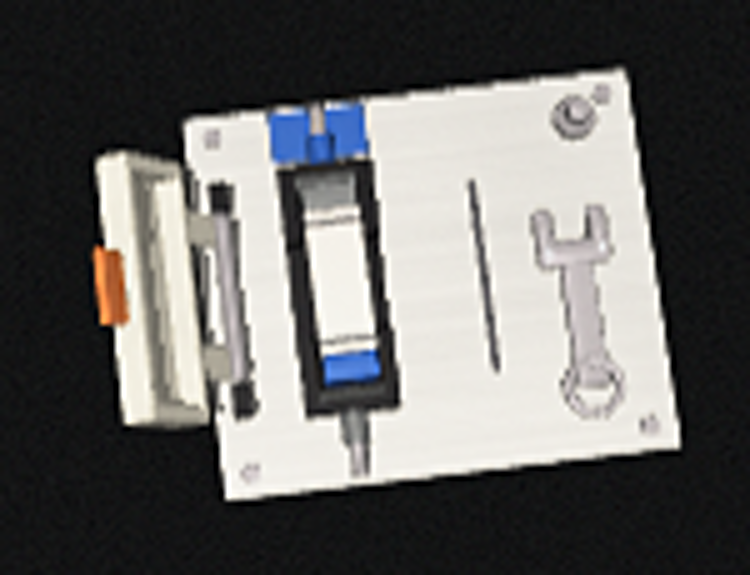

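```bash
python3 -m crank '[-513,-515,0,-23,60,-513,-515,0,-23,60,-513,-515,0,-23,60,-513,-515,0,-23,60,-513,-515,0,-23,60,-513,-515,0,-23,60,-513,-515,0,-23,60,-513,-515,0,-23,60,-513,-515,0,-23,60,-513,-515,0,-23,60]'
cat > rel.py <<'E'
from h import *
import sys
# tool-frame shift to world target mm given on argv; 4th = desired tool-y angle deg
def go(t,ang):
    s=status.state(); R=Rot(s["tool_rot"]); d=np.array(t)-s["tool_pos"]*1000
    a=np.degrees(np.arctan2(R[1,1],R[0,1]))
    print("t",round(s["time"],2),"pos",np.round(s["tool_pos"]*1000,1),"yaw",round(a,1),"z",np.round(R[:,2],3),"F",np.round(s["contact_force"],1),"w",round(s["gripper_width"],3),"j1,6",np.round(s["joint_pos"][[0,5]],2))
    print("shift",np.round(R.T@d,1),"turn",round(-(ang-a),1))
def H(x,y,z):
    a=np.radians(6); return [522+x*np.cos(a)-y*np.sin(a),-48+x*np.sin(a)+y*np.cos(a),z]
if __name__=="__main__":
    v=list(map(float,sys.argv[1:])); go(H(*v[:3]),v[3])
E
python3 rel.py 0 0 80 96
```

```text
time: 2.5
tool_pos: [0.4176, 0.1526, 0.204]
tool_rot: [0.001, -0.05, 0.999, 0.0]
contact_force: [0.8, -0.2, 0.5]
gripper_width: 0.6
t 2.5 pos [417.6 152.6 204. ] yaw 95.7 z [ 0.001  0.    -1.   ] F [ 0.8 -0.2  0.5] w 0.6 j1,6 [ 0.18 -1.49]
shift [ -83.7 -210.   124. ] turn -0.3
```

```bash
python3 -m crank '[-84,-210,0,0,60,-84,-210,0,0,60,-84,-210,0,0,60,-84,-210,0,0,60,-84,-210,0,0,60,-84,-210,0,0,60,-84,-210,70,0,60,-84,-210,124,0,60,-84,-210,124,0,60,-84,-210,124,0,60]'
python3 rel.py 0 0 18 96
python3 - <<'E'
from h import *
p,d=grab("scene"); save(cv2.resize(p[150:270,190:350],None,fx=5,fy=5,interpolation=cv2.INTER_CUBIC),"c2.png")
E
```

```text
time: 3.5
tool_pos: [0.5172, -0.0443, 0.0746]
tool_rot: [-0.005, -0.05, 0.999, 0.002]
contact_force: [-0.8, -0.5, -0.3]
gripper_width: 0.597
t 3.5 pos [517.2 -44.3  74.6] yaw 95.8 z [-0.01   0.003 -1.   ] F [-0.8 -0.5 -0.3] w 0.597 j1,6 [-0.23 -1.9 ]
shift [-4.9 -4.3 56.5] turn -0.2
```

View pics/c2.png

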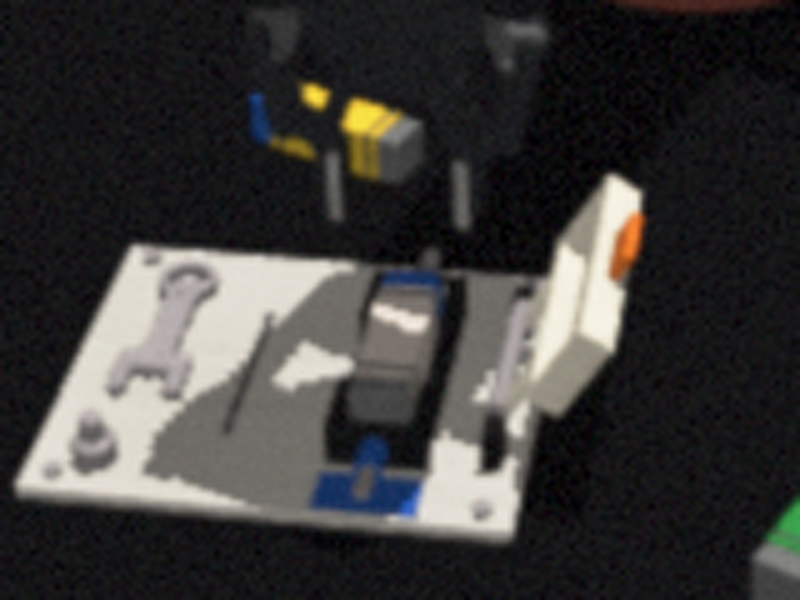

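The crop shows the pads at (333,190) and (461,195), either side of the cartridge with clearance, and clear of the cover. The last reading was mid-motion, so I'll correct it and go down.

```bash
python3 rel.py 0 0 18 96; python3 -m crank '[0,0,0,0,60,0,0,0,0,60,0,0,0,0,60,0,0,0,0,60,0,0,0,0,60,0,0,0,0,60,0,0,0,0,60,0,0,0,0,60,0,0,0,0,60,0,0,0,0,60]' >/dev/null;python3 rel.py 0 0 18 96
```

```text
t 3.55 pos [519.7 -45.   77.8] yaw 95.8 z [-0.004  0.001 -1.   ] F [ 0.9  0.2 -0.1] w 0.603 j1,6 [-0.23 -1.9 ]
shift [-2.3 -3.3 59.8] turn -0.2
t 4.55 pos [521.4 -46.2  79.4] yaw 95.7 z [-0.  0. -1.] F [ 0.4 -0.1  0.3] w 0.601 j1,6 [-0.23 -1.9 ]
shift [-0.4 -1.9 61.4] turn -0.3
```

```bash
python3 -m crank '[0,-2,25,0,60,0,-2,45,0,60,0,-2,62,0,60,0,-2,62,0,60,0,-2,62,0,60,0,-2,62,0,10,0,-2,62,0,10,0,-2,62,0,10,0,-2,62,0,10,0,-2,62,0,10]';python3 rel.py 0 0 160 96
```

```text
time: 5.55
tool_pos: [0.5218, -0.0482, 0.0178]
tool_rot: [0.0, -0.05, 0.999, -0.0]
contact_force: [-0.4, -1.1, 1.1]
gripper_width: 0.1
t 5.55 pos [521.8 -48.2  17.8] yaw 95.7 z [ 0. -0. -1.] F [-0.4 -1.1  1.1] w 0.1 j1,6 [-0.23 -1.9 ]
shift [-3.000e-01  1.000e-01 -1.422e+02] turn -0.3
```

```bash
python3 - <<'E'
from h import *
p,d=grab("scene"); save(cv2.resize(p[150:270,190:350],None,fx=5,fy=5,interpolation=cv2.INTER_CUBIC),"c3.png")
print(status.state()["gripper_width"])
E
```

```text
0.10454708400701965
```

View pics/c3.png

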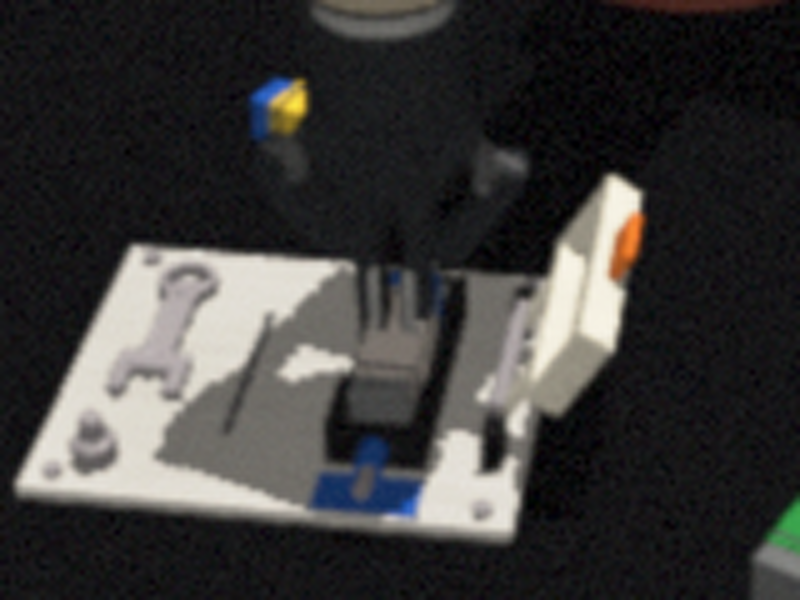

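```bash
python3 - <<'E'
from h import *
from rel import H
p,d=grab("scene")
c=lambda n,X:np.round(((proj(n,np.array(X)/1000)-[190,150])*5)[0])
for X in(H(0,0,18),H(0,0,42),H(0,0,60),H(50,0,42),H(-50,0,42)): print(np.round(X),c("scene",X))
for u,v in((370,270),(370,300),(370,315),(408,290),(408,310),(408,320),(395,345),(395,365)):
    U,V=190+u//5,150+v//5; print(u,v,np.round(world("scene",[U,V],[d[V,U]])*1000))
q,e=grab("top"); save(cv2.resize(q[140:255,220:370],None,fx=5,fy=5,interpolation=cv2.INTER_CUBIC),"c4.png")
E
```

```text
[522. -48.  18.] [397. 368.]
[522. -48.  42.] [395. 329.]
[522. -48.  60.] [394. 299.]
[572. -43.  42.] [376. 393.]
[472. -53.  42.] [413. 270.]
370 270 [[533. -56.  84.]]
370 300 [[531. -57.  64.]]
370 315 [[533. -57.  57.]]
408 290 [[528. -40.  71.]]
408 310 [[530. -40.  61.]]
408 320 [[532. -40.  56.]]
395 345 [[535. -44.  43.]]
395 365 [[553. -39.  45.]]
```

View pics/c4.png

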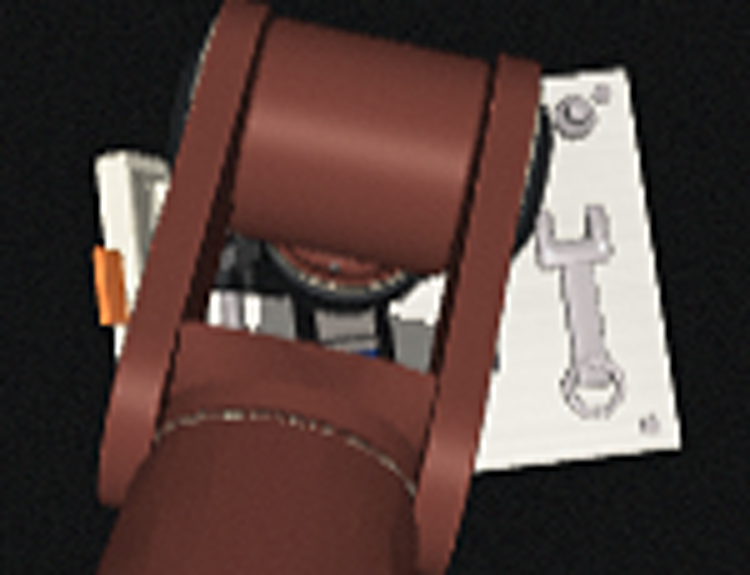

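The pads read z ≈ 53 mm at the tips by depth, while the state says the TCP is at 18. The real tips are about 34 mm higher than reported, so the fingers closed above the cartridge top (43) and touched nothing. I'll reopen and go down by the camera's figure, watching the force.

```bash
python3 -m crank '[0,0,0,0,60,0,0,0,0,60,0,0,0,0,60,0,0,0,0,60,0,0,8,0,60,0,0,16,0,60,0,0,24,0,60,0,0,30,0,60,0,0,30,0,60,0,0,30,0,60]';python3 rel.py 0 0 160 96
python3 - <<'E'
from h import *
p,d=grab("scene"); save(cv2.resize(p[150:270,190:350],None,fx=5,fy=5,interpolation=cv2.INTER_CUBIC),"c5.png")
E
```

```text
time: 6.7
tool_pos: [0.5214, -0.0481, -0.0128]
tool_rot: [-0.0, -0.05, 0.999, 0.0]
contact_force: [-0.0, -0.0, 1.1]
gripper_width: 0.605
t 6.7 pos [521.4 -48.1 -12.8] yaw 95.7 z [-0.001  0.    -1.   ] F [-0.  -0.   1.1] w 0.605 j1,6 [-0.23 -1.9 ]
shift [-5.000e-01  1.000e-01 -1.728e+02] turn -0.3
```

View pics/c5.png

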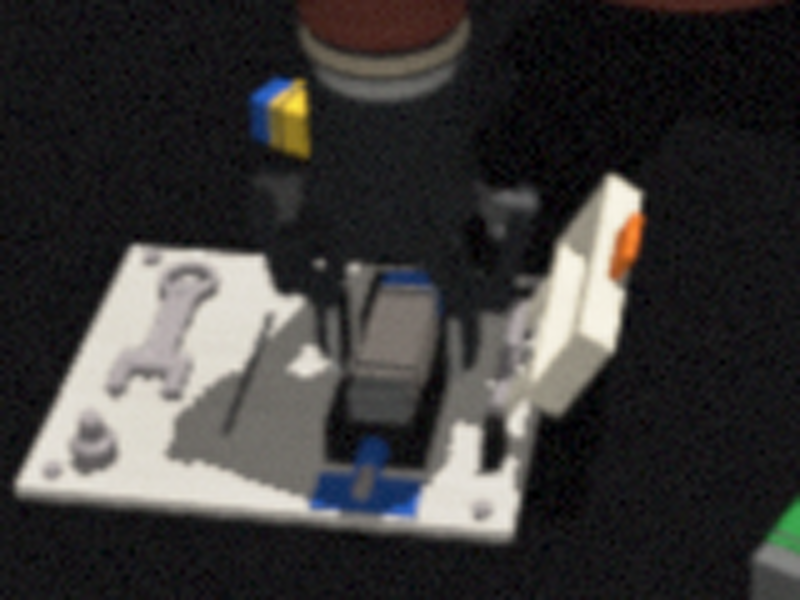

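The pads now reach to row 363, beside the cartridge at tip z ≈ 30 (open). I'll go 6 mm lower and grip.

```bash
python3 -m crank '[0,0,6,0,60,0,0,6,0,60,0,0,6,0,10,0,0,6,0,10,0,0,6,0,10,0,0,6,0,10,0,0,6,0,10,0,0,6,0,10,0,0,6,0,10,0,0,6,0,10]'
```

```text
time: 7.75
tool_pos: [0.5214, -0.0482, -0.0182]
tool_rot: [-0.0, -0.05, 0.999, -0.0]
contact_force: [-4.3, -1.3, 6.5]
gripper_width: 0.524
```

```bash
python3 - <<'E'
from h import *
p,d=grab("scene"); save(cv2.resize(p[185:255,220:310],None,fx=8,fy=8,interpolation=cv2.INTER_CUBIC),"c6.png")
s=status.state();print(s["gripper_width"],s["contact_force"],s["ft_torque"])
E
```

```text
0.5195356747426044 [-4.16398378  0.09956135  5.77034301] [-0.08585235  0.68538878 -0.03764511]
```

View pics/c6.png

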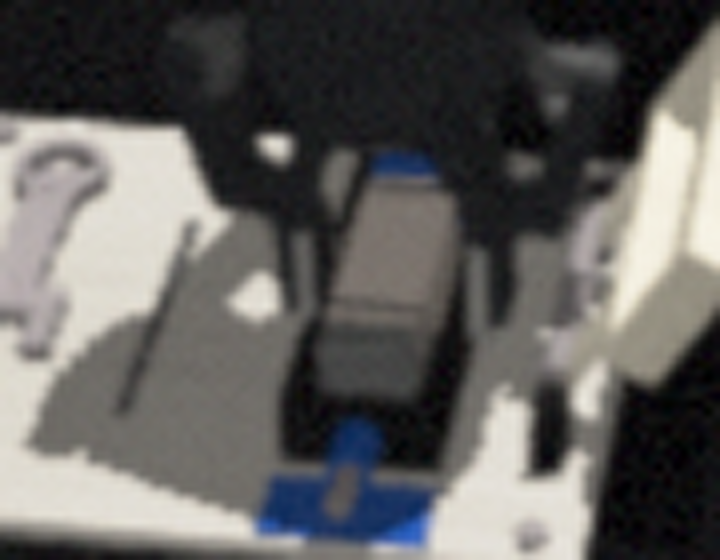

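The pads stopped at about 44 mm with some upward force, probably on the wall base below the notch. I'll back up a little and retry.

```bash
python3 -m crank '[0,0,0,0,60,0,0,0,0,60,0,0,-7,0,60,0,0,-7,0,60,0,0,-7,0,10,0,0,-7,0,10,0,0,-7,0,10,0,0,-7,0,10,0,0,-7,0,10,0,0,-7,0,10]'
python3 - <<'E'
from h import *
from rel import H
d=np.load("top_d.npy")
v,u=np.nonzero(d>0); W=world("top",np.c_[u,v],d[v,u])*1000
a=np.radians(6); D=W[:,:2]-[522,-48]; hx=D@[np.cos(a),np.sin(a)]; hy=D@[-np.sin(a),np.cos(a)]
for lo,hi in((17,23),(-23,-17),(-2,2)):
    print(lo,[(x,int(np.median(W[m,2]))) for x in range(-60,61,8) if (m:=(abs(hx-x)<4)&(hy>lo)&(hy<hi)).any()])
E
```

```text
time: 8.8
tool_pos: [0.5222, -0.0482, -0.011]
tool_rot: [0.001, -0.05, 0.999, -0.0]
contact_force: [0.7, -0.3, 4.2]
gripper_width: 0.316
17 [(-60, 28), (-52, 29), (-44, 28), (-36, 32), (-28, 31), (-20, 12), (-12, 13), (-4, 12), (4, 14), (12, 13), (20, 15), (28, 29), (36, 30), (44, 30), (52, 31), (60, 29)]
-23 [(-60, 29), (-52, 30), (-44, 30), (-36, 31), (-28, 31), (-20, 14), (-12, 15), (-4, 12), (4, 14), (12, 14), (20, 14), (28, 28), (36, 31), (44, 29), (52, 30), (60, 30)]
-2 [(-60, 28), (-52, 20), (-44, 42), (-36, 42), (-28, 41), (-20, 40), (-12, 43), (-4, 42), (4, 42), (12, 41), (20, 41), (28, 42), (36, 41), (44, 43), (52, 27), (60, 30)]
```

Gripped: the width is now 27 mm, matching the 28 mm cartridge. The notch positions in the depth map agree with the holder pose too. I'll lift.

```bash
python3 -m crank '[0,0,-6,0,10,0,0,-14,0,10,0,0,-25,0,10,0,0,-45,0,10,0,0,-70,0,10,0,0,-95,0,10,0,0,-120,0,10,0,0,-140,0,10,0,0,-150,0,10,0,0,-150,0,10]' && python3 -m crank '[0,0,0,8,10,0,0,0,16,10,0,0,0,24,10,0,0,0,32,10,0,0,0,40,10,0,0,0,48,10,0,0,0,56,10,0,0,0,64,10,0,0,0,72,10,0,0,0,80,10]' && python3 -m crank '[0,0,0,8,10,0,0,0,16,10,0,0,0,24,10,0,0,0,32,10,0,0,0,40,10,0,0,0,48,10,0,0,0,56,10,0,0,0,64,10,0,0,0,72,10,0,0,0,80,10]' && python3 -m crank '[0,0,0,8,10,0,0,0,16,10,0,0,0,20,10,0,0,0,20,10,0,0,0,20,10,0,0,0,20,10,0,0,0,20,10,0,0,0,20,10,0,0,0,20,10,0,0,0,20,10]'
python3 rel.py 0 0 139 -84
python3 - <<'E'
from fit import *
p,d=cart("scene",.1,.3); save(cv2.resize(p[120:270,190:350],None,fx=5,fy=4,interpolation=cv2.INTER_CUBIC),"c7.png")
E
```

```text
time: 9.8
tool_pos: [0.5227, -0.0484, 0.1407]
tool_rot: [0.002, -0.05, 0.999, -0.001]
contact_force: [-0.3, -0.3, -0.6]
gripper_width: 0.313
time: 10.8
tool_pos: [0.5205, -0.0479, 0.1366]
tool_rot: [-0.001, 0.606, 0.795, -0.001]
contact_force: [0.1, 0.6, -0.6]
gripper_width: 0.311
time: 11.8
tool_pos: [0.5205, -0.0479, 0.1366]
tool_rot: [-0.001, 0.976, 0.22, -0.001]
contact_force: [-0.4, -0.5, -0.5]
gripper_width: 0.315
time: 12.8
tool_pos: [0.5217, -0.0482, 0.1386]
tool_rot: [0.0, 0.999, 0.05, 0.0]
contact_force: [-0.5, -0.0, -0.9]
gripper_width: 0.313
t 12.8 pos [521.7 -48.2 138.6] yaw -84.3 z [ 0. -0. -1.] F [-0.5 -0.  -0.9] w 0.313 j1,6 [-0.23  1.24]
shift [ 0.3 -0.1 -0.4] turn -0.3
scene cart n 403 rect [522.2 -47.  100.3  28.5   5.7] mean [541.5 -44.8 187.6] ext [472. -65. 164.] [573. -29. 221.]
```

View pics/c7.png

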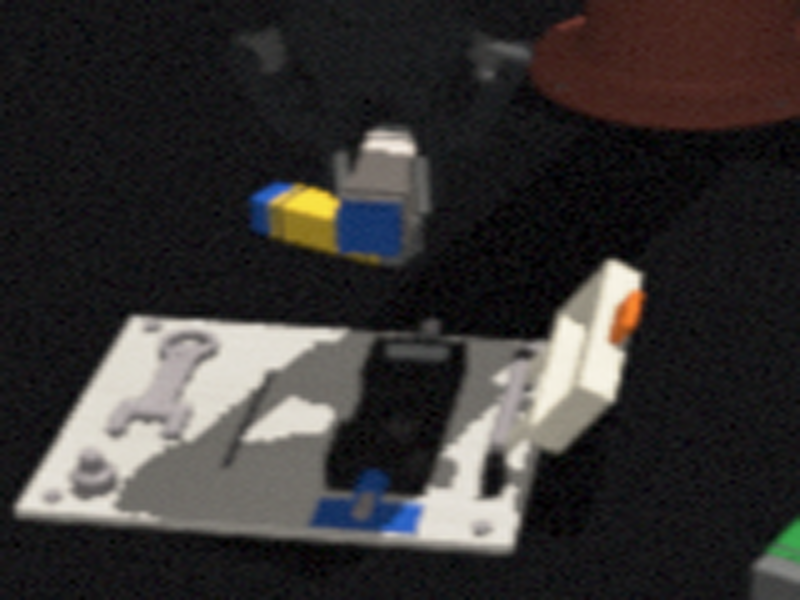

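The cartridge hangs level with its blue face at (370,228), now facing the blue outlet, and its centre is over the slot. I'll lower it.

```bash
python3 -m crank '[0,0,30,0,10,0,0,70,0,10,0,0,100,0,10,0,0,112,0,10,0,0,120,0,10,0,0,128,0,10,0,0,134,0,10,0,0,140,0,10,0,0,145,0,10,0,0,149,0,10]' && python3 -m crank '[0,0,0,0,10,0,0,0,0,10,0,0,0,0,10,0,0,0,0,10,0,0,0,0,10,0,0,0,0,10,0,0,0,0,10,0,0,0,0,10,0,0,0,0,10,0,0,0,0,10]'
python3 - <<'E'
from fit import *
cart("scene")
E
```

```text
time: 13.9
tool_pos: [0.522, -0.0482, -0.0105]
tool_rot: [0.0, 0.999, 0.05, 0.0]
contact_force: [0.5, 0.1, -1.0]
gripper_width: 0.322
time: 14.9
tool_pos: [0.5219, -0.0482, -0.0103]
tool_rot: [0.0, 0.999, 0.05, 0.0]
contact_force: [1.6, 1.4, 0.7]
gripper_width: 0.314
scene cart n 247 rect [523.  -48.   99.9  27.2   8.8] mean [534.6 -46.6  43.7] ext [474. -64.  36.] [572. -28.  48.]
scene cart n 68 rect [532.1  -9.5  77.4 104.4  33.2] mean [521.5  12.2  40.3] ext [472. -74.  36.] [558.  25.  50.]
```

```bash
python3 -m crank '[0,0,0,0,55,0,0,0,0,55,0,0,0,0,55,0,0,0,0,55,0,0,-15,0,55,0,0,-40,0,55,0,0,-80,0,55,0,0,-120,0,55,0,0,-160,0,55,0,0,-170,0,0]'
python3 -m crank '[0,0,0,0,0,0,0,0,0,0,0,0,0,0,0,0,0,0,0,0,0,0,0,0,0,0,0,0,0,0,0,0,0,0,0,0,0,0,0,0,0,0,0,0,0,0,0,0,0,0]' 
python3 - <<'E'
from fit import *
p,d=cart("scene");m=regions_of("scene","cart_center")[0]["region"]
w=pts("scene",m,d); print(np.percentile(w[:,2]*1000,[50,80,95])); t=w[w[:,2]>.037]; A=np.c_[t,np.ones(len(t))]
print("z fit",np.linalg.lstsq(np.c_[t[:,:2]-[.522,-.048],np.ones(len(t))],t[:,2],rcond=None)[0])
save(cv2.resize(p[150:270,190:350],None,fx=5,fy=5,interpolation=cv2.INTER_CUBIC),"c8.png")
E
python3 rel.py 0 150 150 -84
```

```text
time: 16.0
tool_pos: [0.5249, -0.0489, 0.167]
tool_rot: [0.002, 0.999, 0.05, 0.005]
contact_force: [0.6, -0.0, 0.7]
gripper_width: 0.395
time: 17.0
tool_pos: [0.5217, -0.0481, 0.1596]
tool_rot: [0.0, 0.999, 0.05, 0.0]
contact_force: [0.1, -0.4, -0.5]
gripper_width: 0.002
scene cart n 320 rect [518.5 -47.2 106.4  28.6   4.9] mean [525.3 -46.2  43.1] ext [466. -64.  36.] [572. -29.  47.]
[28.48817307 30.30611731 31.17580536]
z fit [0. 0. 0.]
t 17.15 pos [521.7 -48.1 159.6] yaw -84.3 z [ 0. -0. -1.] F [ 0.6  0.6 -0.6] w 0.0 j1,6 [-0.23  1.24]
shift [  -0.4 -150.1    9.6] turn -0.3
```

View pics/c8.png

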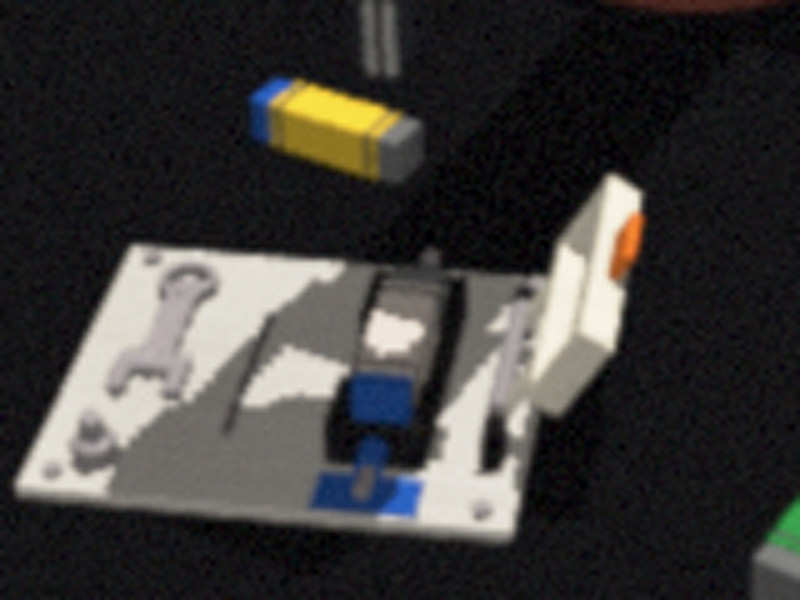

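The cartridge is seated with its blue cap at the blue outlet: face at (380,395), top z at 43 as before. The cover is still open, with the orange tab at (628,245). Next I'll go behind the tab with the fingers shut.

```bash
python3 -m crank '[0,-45,0,0,0,0,-90,0,0,0,0,-130,0,0,0,0,-150,0,0,0,0,-150,0,0,0,0,-150,0,0,0,0,-150,40,0,0,0,-150,80,0,0,0,-150,100,0,0,0,-150,100,0,0]' >/dev/null; python3 -m crank '[0,0,0,0,0,0,0,0,0,0,0,0,0,0,0,0,0,0,0,0,0,0,0,0,0,0,0,0,0,0,0,0,0,0,0,0,0,0,0,0,0,0,0,0,0,0,0,0,0,0]'>/dev/null
python3 rel.py 0 125 60 -84
python3 - <<'E'
from h import *
p,d=grab("scene"); save(cv2.resize(p[130:270,230:390],None,fx=5,fy=4.2,interpolation=cv2.INTER_CUBIC),"c9.png")
v,u=np.nonzero(d>0); W=world("scene",np.c_[u,v],d[v,u])*1000
a=np.radians(6); D=W[:,:2]-[522,-48]; hx=D@[np.cos(a),np.sin(a)]; hy=D@[-np.sin(a),np.cos(a)]
m=(abs(hx-10)<12)&(hy>130)&(hy<175)&(W[:,2]>40)
for z in range(60,160,8):
    k=m&(abs(W[:,2]-z)<4)
    if k.any(): print(z,k.sum(),np.round([hy[k].min(),hy[k].max()]))
E
```

```text
t 19.15 pos [506.7 101.1  59.4] yaw -84.3 z [-0.  0. -1.] F [ 0.3 -0.   0.4] w 0.0 j1,6 [0.05 1.52]
shift [-0.2 24.9 -0.6] turn -0.3
92 12 [138. 157.]
100 33 [138. 163.]
108 34 [138. 163.]
116 36 [138. 163.]
124 35 [137. 164.]
132 44 [130. 171.]
140 64 [130. 175.]
148 32 [132. 175.]
156 29 [135. 166.]
```

View pics/c9.png

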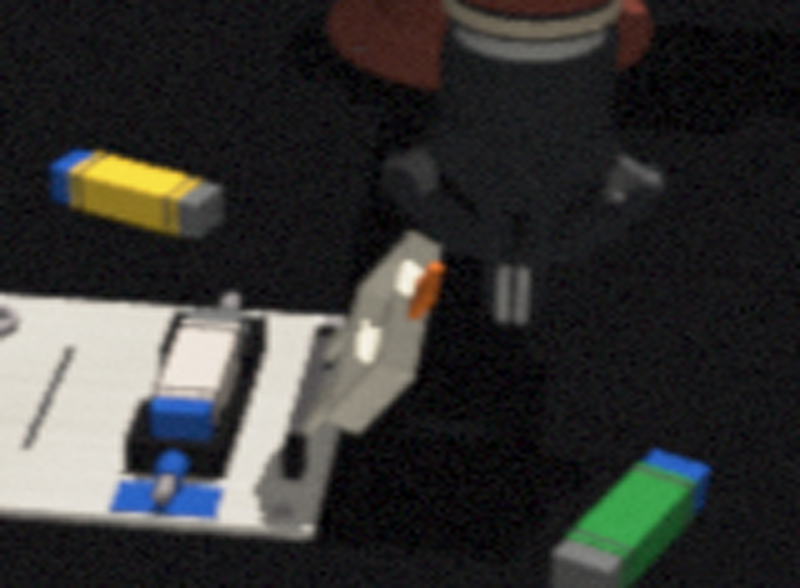

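The fingers stand clear behind the tab: tips at (512,322), tab at (427,290), real tip z ≈ 90 and reaching 12 mm from the TCP on either side. I'll push to upright.

```bash
python3 -m crank '[0,12,0,0,0,0,20,0,0,0,0,27,-1,0,0,0,33,-3,0,0,0,39,-5,0,0,0,45,-8,0,0,0,51,-11,0,0,0,57,-13,0,0,0,62,-15,0,0,0,66,-15,0,0]'
cat > ang.py <<'E'
from h import *
p,d=grab("scene"); m=regions_of("scene","shell")[0]["region"]; W=pts("scene",m,d)*1000
a=np.radians(6); D=W[:,:2]-[522,-48]; hx=D@[np.cos(a),np.sin(a)]; hy=D@[-np.sin(a),np.cos(a)]
hsv=cv2.cvtColor(p,cv2.COLOR_RGB2HSV)
mo=(hsv[...,0]>=3)&(hsv[...,0]<=18)&(hsv[...,1]>150)&(hsv[...,2]>60); O=pts("scene",mo,d)*1000
D=O[:,:2]-[522,-48]; ox=D@[np.cos(a),np.sin(a)]; oy=D@[-np.sin(a),np.cos(a)]; k=(abs(ox)<30)&(oy<130)&(oy>-60)
if k.any(): print("tab n",k.sum(),"y",np.median(oy[k]).round(),"z",np.median(O[k,2]).round())
k=(abs(hx)<75)&(hy<60)|(W[:,2]>45)
print("shell hy",np.percentile(hy[k],[2,50,98]).round(),"z",np.percentile(W[k,2],[2,50,98]).round())
E
python3 ang.py; python3 rel.py 0 58 73 -84
```

```text
time: 20.2
tool_pos: [0.5131, 0.0349, 0.0746]
tool_rot: [0.0, 0.999, 0.05, -0.0]
contact_force: [-0.6, 1.4, 0.8]
gripper_width: 0.0
tab n 114 y 68.0 z 336.0
shell hy [55. 67. 75.] z [ 35. 103. 128.]
t 20.3 pos [513.3  34.7  74.5] yaw -84.3 z [-0.    -0.001 -1.   ] F [ 0.7 -1.  -0.4] w -0.0 j1,6 [-0.08  1.4 ]
shift [ 0.1 25.2  1.5] turn -0.3
```

Cover is upright (y 55–75, z to 128). I'll continue along the arc.

```bash
python3 -m crank '[0,5,0,0,0,0,10,0,0,0,0,15,0,0,0,0,20,0,0,0,0,25,1,0,0,0,31,2,0,0,0,37,4,0,0,0,43,6,0,0,0,50,8,0,0,0,50,8,0,0]'
python3 ang.py; python3 rel.py 0 17 55 -84
```

```text
time: 21.3
tool_pos: [0.519, -0.0153, 0.0673]
tool_rot: [0.0, 0.999, 0.049, 0.001]
contact_force: [-0.9, 0.4, 0.3]
gripper_width: -0.003
tab n 182 y 8.0 z 335.0
shell hy [ 7. 37. 59.] z [ 11.  81. 113.]
t 21.4 pos [518.  -14.4  66.2] yaw -84.3 z [-0.001 -0.    -1.   ] F [-0.  -0.2  0.3] w -0.001 j1,6 [-0.17  1.3 ]
shift [ 0.5 16.8 11.2] turn -0.3
```

```bash
python3 -m crank '[0,5,3,0,0,0,10,6,0,0,0,14,9,0,0,0,18,12.5,0,0,0,22,16.5,0,0,0,26,21,0,0,0,29,25.5,0,0,0,32,30,0,0,0,35,34,0,0,0,36,37,0,0]'
python3 ang.py; python3 rel.py 0 -6 17 -84
```

```text
time: 22.4
tool_pos: [0.5216, -0.0504, 0.0289]
tool_rot: [0.0, 0.999, 0.05, -0.0]
contact_force: [0.1, -1.4, 2.0]
gripper_width: -0.0
tab n 187 y -27.0 z 302.0
shell hy [-34.  14.  57.] z [34. 55. 61.]
t 22.5 pos [521.3 -50.1  28.7] yaw -84.3 z [-0.001  0.    -1.   ] F [0.6 0.7 0.2] w 0.002 j1,6 [-0.24  1.23]
shift [ 1.   4.  11.7] turn -0.3
```

```bash
python3 -m crank '[0,1,1.5,0,0,0,2,3,0,0,0,3,4.5,0,0,0,3,6,0,0,0,4,7.5,0,0,0,4,8.5,0,0,0,4,9.5,0,0,0,4,10.5,0,0,0,4,11,0,0,0,4,11,0,0]'
python3 ang.py; python3 rel.py 0 -6 17 -84
```

```text
time: 23.5
tool_pos: [0.5224, -0.0544, 0.0201]
tool_rot: [0.0, 0.999, 0.05, -0.0]
contact_force: [-4.8, 0.1, 10.7]
gripper_width: -0.002
tab n 164 y -32.0 z 305.0
shell hy [-35.  13.  58.] z [33. 48. 52.]
t 23.6 pos [522.4 -54.4  20.1] yaw -84.3 z [-0.001 -0.001 -1.   ] F [-4.9  0.1  9.8] w -0.001 j1,6 [-0.25  1.23]
shift [ 0.2 -0.4  3.1] turn -0.3
```

It stopped firmly at 10.7 N with the top face at about 48 mm, so it should be shut. I'll retreat and verify.

```bash
python3 -m crank '[0,0,-10,0,0,0,0,-30,0,0,0,0,-60,0,0,0,0,-100,0,0,0,0,-140,0,0,0,0,-180,0,0,0,0,-200,0,0,0,0,-200,0,0,0,0,-200,0,0,0,0,-200,0,0]'
cat > chk.py <<'E'
from h import *
a=np.radians(6)
for n in("scene","top"):
    p,d=grab(n); v,u=np.nonzero(d>0); W=world(n,np.c_[u,v],d[v,u])*1000
    D=W[:,:2]-[522,-48]; hx=D@[np.cos(a),np.sin(a)]; hy=D@[-np.sin(a),np.cos(a)]
    k=(abs(hx)<58)&(hy<20)&(hy>-20)&(W[:,2]<80)&(W[:,2]>35)
    if k.sum()>30:
        c=np.linalg.lstsq(np.c_[hx[k],hy[k],np.ones(k.sum())],W[k,2],rcond=None)[0]; print(n,k.sum(),"plane slope x,y, z0",c.round(3))
    k=(abs(hx)<15)&(hy<-28)&(hy>-40)&(W[:,2]<80)&(W[:,2]>20)
    if k.any(): print(n,"tab z",np.median(W[k,2]).round(1))
    for o in("wrench","fitting"):
        for r in regions_of(n,o)[:1]: print(o,np.round(np.median(pts(n,r["region"],d),0),3))
    if n=="scene": save(cv2.resize(p[185:265,190:320],None,fx=6,fy=6,interpolation=cv2.INTER_CUBIC),"c10.png")
E
python3 chk.py
```

```text
time: 24.6
tool_pos: [0.5212, -0.0538, 0.2163]
tool_rot: [-0.001, 0.999, 0.05, -0.002]
contact_force: [-0.4, -0.2, 0.1]
gripper_width: -0.002
scene 476 plane slope x,y, z0 [-0.0000e+00 -5.0000e-03  4.9858e+01]
scene tab z 44.5
wrench [ 0.525 -0.172  0.017]
top 427 plane slope x,y, z0 [ 1.000e-03 -6.000e-03  4.838e+01]
top tab z 43.8
wrench [ 0.478 -0.177  0.015]
```

View pics/c10.png

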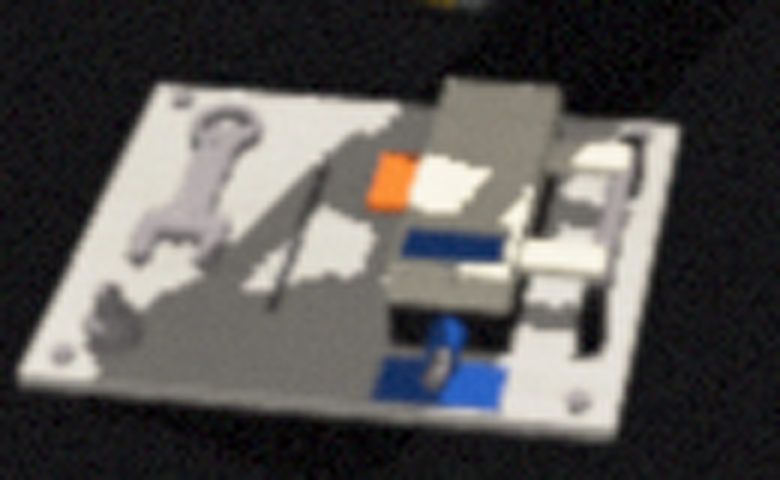

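```bash
python3 -c "
from plant import order,status
s=status.state();print(s['time'],s['contact_force']);order.job_done()"
```

```text
24.9 [-0.58513051  0.02779782  0.09903015]
the job is handed in; nothing more can be done
```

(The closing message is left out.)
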